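Pin down the book stop on the bookcase top

TASK

The book stop at the end of the row of books has to be pinned to the board it stands on. Take the knobbed pin out of the wooden fittings block, put it down through the wide hole in the stop's foot, feel about with its tip for the hidden blind hole in the board underneath until it drops in, push it fully home so that its flange lies flat on the foot, and let go. Feel for it gently, never pressing the pin on the board or the stop with more than about 40 N, and leave the mug, the pump bottle and the stapler where they stand.

Things in the scene. Friction and masses are not known exactly. Their poses are not given: they have to be found in the camera images.
- pin_knob (a point): centre of the pin's smooth black knob, the place to grip: upright cylinder 26 mm in diameter, 36 mm tall, standing on the pin's steel flange. This point is 18 mm above the flange's top, 18 mm below the knob's top and 65 mm above the pin's tip. The pin (120 g, give or take 30 %) starts upright in the fittings block, flange on the block's top. z axis = pin's axis, tip to knob
- pin_flange (a point): centre of the underside of the pin's round steel flange (44 mm in diameter, 5 mm thick), 23 mm below the knob's centre. Below it is the bare steel rod, 12 mm in diameter and 42 mm long, with a 1.5 mm bevel round its tip. z axis = pin's axis, pointing to the knob
- block: plywood fittings block, 85 (x) x 130 (y) x 50 (z) mm, fixed; origin at the centre of its underside. The pin stands in its middle hole, 15 mm wide, 45 mm deep; the other two holes, 45 mm off along y, are empty
- stand: fixed stand: black board 190 (x) x 430 (y) mm, 24 mm thick, carrying the light-wood book stop and books. Origin on the board's underside straight below the middle of the foot's wide hole; z up. The board runs from y = -345 to +85 mm. The stop's foot, a slab 26 mm thick and 170 mm wide, lies on it from y = -100 to +65 mm, its top 50 mm above the origin
- stop_top (a point): middle of the top edge of the stop's upright panel, 204 mm above the work surface; panel 170 mm wide (x), 18 mm thick, its face towards the wide hole 100 mm from the hole's middle. On its other side, away from the hole, books up to 194 mm high fill the next 200 mm. Axes as the stand's
- foot_hole (a point): middle of the mouth of the wide hole in the foot's top, 50 mm above the work surface. 27 mm in diameter, through the 26 mm foot to the board. Below it the board has a blind hole 13.5 mm in diameter, 19 mm deep. As the stop was pushed up to the books, that hole's centre lies 3.5 to 6.5 mm off this axis, in an unknown direction. With the pin's tip on the board the flange is 16 mm above the foot; home, 0
- mug: white mug, 80 mm in diameter and 95 mm tall, loose, not part of the job; origin at the centre of its underside
- sanitiser: white pump bottle, 64 mm in diameter and about 160 mm tall, loose, not part of the job; origin at the centre of its underside
- stapler: stapler, 140 x 36 x 55 mm, loose, not part of the job; origin at the centre of its underside
Not all that is in view belongs to the job. Of the things shaped like the part that bears pin_knob, the bare steel one is meant.

How it is judged:
On the way, in this order (a step that is already met when the one before it is completed fails the run):
1. the pin is drawn out of the fittings block (height (world z) of pin_flange above 0.1 m), for 0.1 s.
2. the pin, upright, drops into the blind hole through the wide hole in the foot (z of pin_flange in the frame of stand below 0.06 m and horizontal distance between pin_flange and foot_hole below 0.01 m and angle between pin_flange's own z axis and vertical below 0.12 rad), for 0.1 s.
At the end, for the whole second after the job is handed in: the pin stands upright (within 3.5 degrees) in the blind hole, its flange down on the stop's foot to within 2.5 mm and over the wide hole (pin's axis within 10 mm of its middle), let go (z of pin_flange in the frame of stand between 0.046 and 0.0525 m and horizontal distance between pin_flange and foot_hole below 0.01 m and angle between pin_flange's own z axis and vertical below 0.06 rad); the robot touches nothing.
It fails at once if the pin is pressed on the board or the stop with more than 40 N (contact force between pin and stand above 40 N).
It fails at once if the mug is moved by more than 30 mm (distance of mug from where it was at the start of the episode above 0.03 m).
It fails at once if the pump bottle is moved by more than 30 mm (distance of sanitiser from where it was at the start of the episode above 0.03 m).
It fails at once if the stapler is moved by more than 30 mm (distance of stapler from where it was at the start of the episode above 0.03 m).
It also fails if it takes over 64 s, if anything falls off the work surface, if the arm or the gripper's body presses on something with over 40 N, if the wrist force passes 120 N, or if a joint passes its speed limit or range.

ROBOT

A 6-joint arm with a two-finger parallel gripper is mounted at the origin on the work surface. World frame = base frame: x ahead of the robot, y to its left, z up, the work surface at z = 0. Lengths are in m, angles in rad, forces in N, time in s.
With the tool pointing down it reaches from about 0.35 to 0.975 m from the base axis. Payload 4.9 kg.
Tool frame: the origin (TCP) lies between the finger pads; the fingertips stand 19 mm ahead of it and the grasp point (between the pads) is the TCP; z points along the fingers, y is the direction in which the jaws open and shut (so a half turn about z gives the same grasp; the last joint's range is limited). The gripper opens to 85 mm and grips with 20 to 120 N. Pads are 22 mm wide; open, the fingers measure 114 mm over their backs; the gripper's body (76 mm by 85 mm) begins 54 mm behind the grasp point. The pads swing forward as they close: fully open they stand 13 mm farther back than shut.
Start: joints at [-1.317, 0.053, 1.613, -0, 1.476, -0.119], TCP at [0.228, -0.582, 0.25] pointing down, gripper open.
Joint ranges: [-3.01, 3.01], [-1.01, 2.22], [0.06, 2.58], [-1.02, 4.17], [0.09, 2.62], [-3.14, 3.14]. Speed limits (rad/s): [2.57, 2.57, 3.14, 3.14, 3.14, 3.14].

INTERFACE

Orientations are given as a unit quaternion [w, x, y, z].
In Python, from plant import state, grab_frame, calibration, job_done gives the robot as it stands. The module is installed in compiled form; this text tells all that it offers.
- The arm moves only by the tool servo_tool, never from a script. Its argument "deltas" is a list that holds one entry, the list of rows, each a list of 5 numbers: the finger opening in mm, from 0 to 85.4, then the shift along the world's x, y, z in mm, then the turn about the world's z in units of 6 degrees (1.0 is 6 degrees). A call has 1 to 5 rows; each row is the pose to reach, as a shift and turn from the pose commanded when the call began; what a row does not reach only later rows make up. A row lasts 1/8 s, in which the tool goes at most 62.5 mm and 10.7 degrees, less where a joint would pass 70% of its speed; a pose out of reach is approached as far as the arm can. A call with a gripper value outside its range is refused whole. The fingers move at their own pace and stop on an object; the grip force is fixed at half the most. Time passes only in rows, so rows that repeat a pose let the fingers close. It gives the time, the measured TCP pose, the force and the opening at its end, in the units of the state.
- state(): the state, without advancing time (a new reading comes with each control period).
- grab_frame(name): name is "scene" or "top" or "wrist"; returns the picture (384x512x3 uint8, red, green, blue); there is no depth.
- calibration(name): a dict with "intrinsics" (3x3 intrinsics, pixels), "world_from_camera" (4x4, takes a point from camera to world coordinates). Camera axes: x right, y down, z forward; pixel columns grow to the right and rows downward; lengths in m; the calibration is good to about 2 mm. A picture is of the moment at which its call begins: read the wrist's pose just before it. calibration takes no time and is no camera call; for the wrist camera it gives the pose at the moment of the call.
- job_done(): hands the job in, once; it reports no verdict.
The state is a dict: "time": time; "joint_pos": joint angles; "joint_vel": joint speeds; "joint_efforts": joint torques, N m; "tool_pos": TCP position; "tool_rot": TCP orientation; "contact_force": force on the tool from outside, world axes, zero at the start; "ft_torque": the same for the moment, N m; "gripper_width": opening from 0.0 (shut) to 1.0 (fully open).
Only numpy, scipy, OpenCV 4.12 (cv2) and the standard library are available. Lean on these libraries where they do the work, as an engineer would, in place of code of your own. Each camera call takes 0.05 s, during which the arm holds its last target.

## Working session

There is one attempt and no reset: what is moved stays moved. The work goes in short steps, Python scripts to look and compute and a tool call to move; the robot and the scene stay as the last step left them, time stands still between calls to the robot, and variables do not carry over. Pictures are saved under pics/ and viewed, and the job is handed in when it is done.

Besides the shell and the picture viewer there is one more tool, called after "Emit:" by a JSON object that holds its "fn" and its "kwargs". servo_tool: Moves the arm, as the interface text tells. Its arguments: {"type":"object","properties":{"deltas":{"type":"array","items":{"type":"array","items":{"type":"array","items":{"type":"number"}}}}},"required":["deltas"]}

```bash
mkdir -p pics; python3 - <<'E'
from plant import *
import cv2,numpy as np
np.set_printoptions(precision=4,suppress=True)
for n in ("scene","top","wrist"):
    c=calibration(n); print(n,c["intrinsics"],c["world_from_camera"])
    cv2.imwrite(f"pics/{n}0.png",grab_frame(n)[:,:,::-1])
print(state())
E
```

```text
scene [[497.5496   0.     261.2656]
 [  0.     497.5496 192.828 ]
 [  0.       0.       1.    ]] [[-0.7608  0.446  -0.4714  1.0868]
 [ 0.6488  0.5039 -0.5702  0.6961]
 [-0.0167 -0.7397 -0.6727  0.8004]
 [ 0.      0.      0.      1.    ]]
top [[375.2762   0.     256.1918]
 [  0.     375.2762 183.8395]
 [  0.       0.       1.    ]] [[ 0.0113 -0.9939  0.1095  0.5391]
 [-0.9999 -0.0116 -0.0015  0.1479]
 [ 0.0027 -0.1095 -0.994   0.8978]
 [ 0.      0.      0.      1.    ]]
wrist [[306.7445   0.     258.9103]
 [  0.     306.7445 190.0872]
 [  0.       0.       1.    ]] [[ 0.3638 -0.8863 -0.2867  0.3006]
 [-0.9315 -0.3467 -0.1102 -0.5538]
 [-0.0017  0.3072 -0.9517  0.3733]
 [ 0.      0.      0.      1.    ]]
{'time': 0.15, 'joint_pos': array([-1.317 ,  0.0532,  1.614 ,  0.    ,  1.476 , -0.119 ]), 'joint_vel': array([ 0.0003, -0.001 , -0.0042, -0.0003, -0.0012, -0.0015]), 'joint_efforts': array([  0.001 , -39.4242, -37.0721,  -0.    ,   0.0046,   0.    ]), 'tool_pos': array([ 0.2275, -0.5816,  0.2493]), 'tool_rot': array([-0.0008,  0.9827,  0.1854, -0.0001]), 'contact_force': array([0.2167, 0.2362, 0.1878]), 'ft_torque': array([-0.0256, -0.0014, -0.057 ]), 'gripper_width': 0.9948191893569526}
```

View pics/scene0.png

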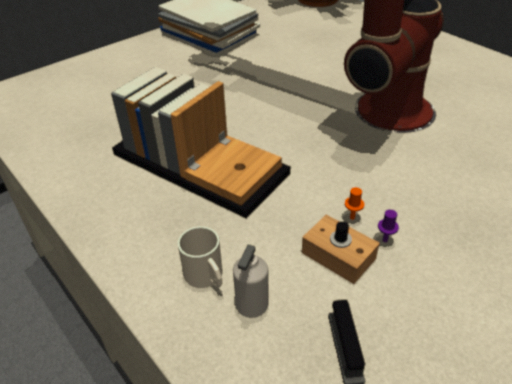

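View pics/top0.png

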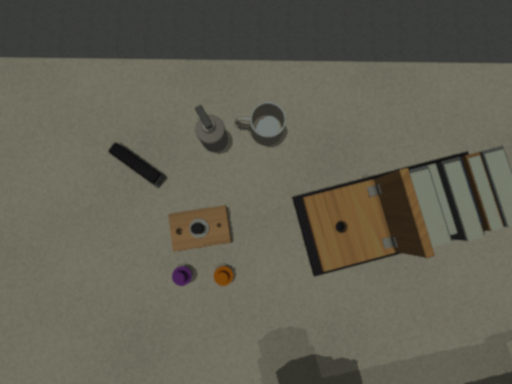

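View pics/wrist0.png

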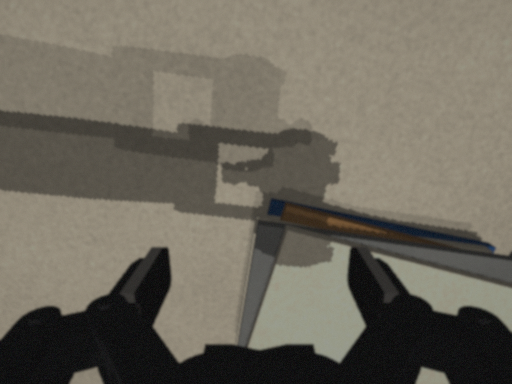

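The scene picture shows three pin-shaped things: the steel-flanged pin with a black knob in the block (scene 342,235; top 199,228), an orange one (355,200 / 224,275) and a purple one (389,222 / 182,275). I choose the black-knobbed steel one. The wide hole is at scene (240,167) and top (341,226). I'll check both in a close crop.

```bash
cat > h.py <<'E'
import numpy as np,cv2
from plant import *
np.set_printoptions(precision=4,suppress=True)
def ray(c,uv,z):
    K=c["intrinsics"];T=c["world_from_camera"]
    d=T[:3,:3]@np.linalg.solve(K,[uv[0],uv[1],1.]);o=T[:3,3]
    return o+d*(z-o[2])/d[2]
def proj(c,p):
    T=c["world_from_camera"];q=T[:3,:3].T@(np.array(p)-T[:3,3]);k=c["intrinsics"]@q;return k[:2]/k[2]
E
python3 - <<'E'
from h import *
a=cv2.imread("pics/top0.png");b=cv2.imread("pics/scene0.png")
def crop(im,u,v,r=24,s=380): return cv2.resize(im[v-r:v+r,u-r:u+r],(s,s),interpolation=cv2.INTER_CUBIC)
cv2.imwrite("pics/crop0.png",np.clip(1.5*np.vstack([np.hstack([crop(a,199,228,s=300),crop(a,341,226,s=300)]),np.hstack([crop(b,342,235,s=300),crop(b,240,167,s=300)])]).astype(float),0,255).astype(np.uint8))
E
```

```text
(no output)
```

View pics/crop0.png

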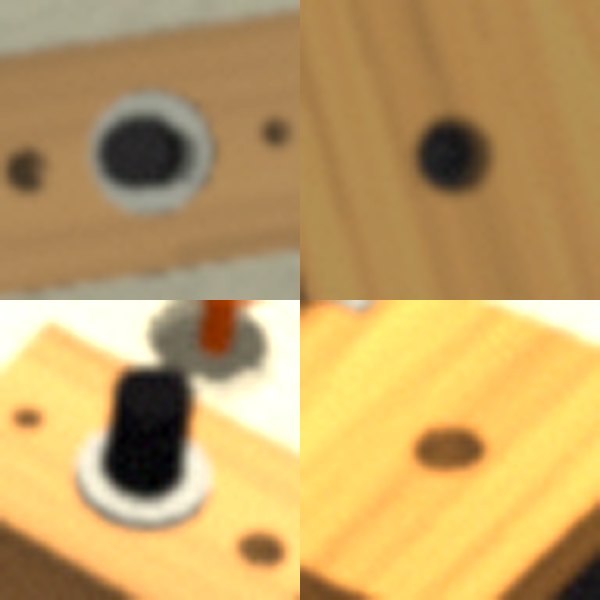

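```bash
python3 - <<'E'
from h import *
t=calibration("top");s=calibration("scene")
print("flange",ray(t,(198.8,227.7),.055),ray(s,(340.7,238.5),.055))
print("knobtop top",ray(t,(175+141/6.25-.5,204+151/6.25-.5),.091), "scene",ray(s,(318+152/6.25-.5,211+85/6.25-.5),.091))
print("hole",ray(t,(341,226.3),.05),ray(s,(239.5,166.3),.05))
for n,u,z in (("stapler",(138,164),.055),("pump",(210,128),.1),("mug",(268,120),.095),("orange",(224,275),.05),("purple",(182,275),.05)): print(n,ray(t,u,z))
for u in [(169,213),(226,206),(174,249),(231,241)]: print("block",ray(t,u,.05))
for u in [(295,197),(317,274),(468,154)]: print("board",ray(t,u,.024))
st=state()['tool_rot'];print(st)
E
```

```text
flange [0.5321 0.2736 0.055 ] [0.5333 0.2745 0.055 ]
knobtop top [0.5324 0.2719 0.091 ] scene [0.53   0.2701 0.091 ]
hole [ 0.5388 -0.0449  0.05  ] [ 0.5388 -0.0459  0.05  ]
stapler [0.6742 0.4156 0.055 ]
pump [0.7479 0.2486 0.1   ]
mug [0.7687 0.1225 0.095 ]
orange [0.4287 0.2156 0.05  ]
purple [0.4277 0.3085 0.05  ]
block [0.5642 0.3423 0.05  ]
block [0.5814 0.2143 0.05  ]
block [0.4843 0.3282 0.05  ]
block [0.5034 0.2015 0.05  ]
board [0.6055 0.0557 0.024 ]
board [0.4299 0.0055 0.024 ]
board [ 0.7123 -0.3538  0.024 ]
[-0.0008  0.9827  0.1854 -0.0001]
```

The crop confirms the black knob on a bare steel flange and the wide hole. The two cameras agree to about 1 mm on the pin (0.5325, 0.273) and the hole (0.539, -0.0455). Now moving towards the pin.

Emit:
{"fn": "servo_tool", "kwargs": {"deltas": [[[85, 20, 56, 5, -0.4], [85, 40, 113, 10, -0.8], [85, 60, 170, 20, -1.2], [85, 80, 226, 20, -1.2], [85, 100, 282, 20, -1.2]]]}}

```text
time: 0.78
tool_pos: [0.3279, -0.2982, 0.2702]
tool_rot: [0.0, 0.992, 0.123, 0.0]
contact_force: [1.7, 0.2, 0.2]
gripper_width: 0.995
```

Emit:
{"fn": "servo_tool", "kwargs": {"deltas": [[[85, 20, 56, 0, 0], [85, 40, 113, 0, 0], [85, 60, 170, 0, 0], [85, 80, 226, 0, 0], [85, 100, 282, 0, 0]]]}}

```text
time: 1.4
tool_pos: [0.4278, -0.0161, 0.2703]
tool_rot: [0.0, 0.992, 0.123, 0.0]
contact_force: [1.1, -0.1, 0.3]
gripper_width: 0.995
```

Emit:
{"fn": "servo_tool", "kwargs": {"deltas": [[[85, 20, 58, -10, 0], [85, 40, 116, -20, 0], [85, 62, 174, -40, 0], [85, 83, 232, -60, 0], [85, 104, 291, -80, 0]]]}}

```text
time: 2.02
tool_pos: [0.5292, 0.2675, 0.1919]
tool_rot: [0.0, 0.992, 0.123, 0.0]
contact_force: [1.2, 0.2, 0.6]
gripper_width: 0.994
```

Emit:
{"fn": "servo_tool", "kwargs": {"deltas": [[[85, 0, 0, 0, 0], [85, 0, 0, 0, 0]]]}}

```text
time: 2.28
tool_pos: [0.5287, 0.2654, 0.1924]
tool_rot: [0.0, 0.992, 0.123, -0.001]
contact_force: [-0.1, -0.6, 0.3]
gripper_width: 0.993
```

```bash
python3 - <<'E'
from h import *
c=calibration("wrist");im=grab_frame("wrist")[:,:,::-1].copy();cv2.imwrite("pics/w1.png",im)
print(state()['tool_pos'],proj(c,(.5325,.2735,.091)),proj(c,(.5325,.2735,.055)))
E
```

```text
[0.529  0.265  0.1932] [249.143  189.7691] [250.3501 177.2469]
```

View pics/w1.png

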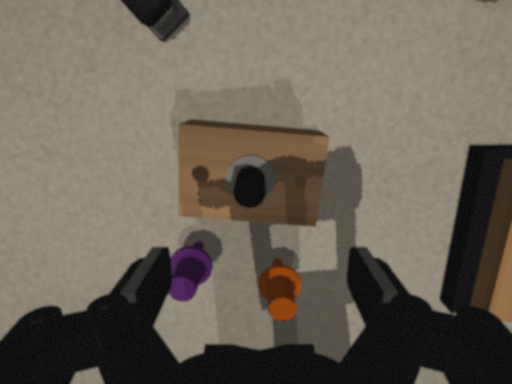

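The wrist picture shows the knob top at about (249,192), against a prediction of (249,190), so the measured pose holds to about 1 mm. The orange and purple pins are clear of the fingers. Descending.

Emit:
{"fn": "servo_tool", "kwargs": {"deltas": [[[85, 3.5, 8, 0, 0], [85, 3.5, 8, -20, 0], [85, 3.5, 8, -50, 0], [85, 3.5, 8, -80, 0], [85, 3.5, 8, -113, 0]]]}}

```text
time: 2.95
tool_pos: [0.5321, 0.2728, 0.0781]
tool_rot: [0.0, 0.992, 0.123, -0.0]
contact_force: [0.1, 0.5, -0.4]
gripper_width: 0.997
```

Emit:
{"fn": "servo_tool", "kwargs": {"deltas": [[[85, 0, 0, 0, 0], [26, 0, 0, 0, 0], [10, 0, 0, 0, 0], [10, 0, 0, 0, 0], [10, 0, 0, 0, 0]]]}}

```text
time: 3.58
tool_pos: [0.5335, 0.2739, 0.0814]
tool_rot: [-0.0, 0.992, 0.123, 0.001]
contact_force: [0.0, -1.1, 4.3]
gripper_width: 0.285
```

Emit:
{"fn": "servo_tool", "kwargs": {"deltas": [[[10, 0, 0, 0, 0], [10, 0, 0, 0, 0]]]}}

```text
time: 3.82
tool_pos: [0.5335, 0.2739, 0.0814]
tool_rot: [-0.0, 0.992, 0.123, 0.001]
contact_force: [-0.3, -0.2, 5.7]
gripper_width: 0.285
```

Emit:
{"fn": "servo_tool", "kwargs": {"deltas": [[[10, 0, 0, 10, 0], [10, 0, 0, 20, 0], [10, 0, 0, 50, 0], [10, 0, 0, 80, 0], [10, 0, 0, 110, 0]]]}}

```text
time: 4.45
tool_pos: [0.5321, 0.2734, 0.1909]
tool_rot: [0.0, 0.992, 0.123, -0.0]
contact_force: [0.0, -0.0, -1.5]
gripper_width: 0.289
```

Emit:
{"fn": "servo_tool", "kwargs": {"deltas": [[[10, 0, 0, 0, 0], [10, 0, 0, 0, 0]]]}}

```text
time: 4.7
tool_pos: [0.5317, 0.2732, 0.1885]
tool_rot: [0.0, 0.992, 0.123, -0.001]
contact_force: [0.6, -0.4, -1.1]
gripper_width: 0.287
```

```bash
python3 - <<'E'
from h import *
for n in("wrist","scene","top"):
    cv2.imwrite(f"pics/{n}2.png",grab_frame(n)[:,:,::-1])
b=cv2.imread("pics/scene2.png");w=cv2.imread("pics/wrist2.png")
s=calibration("scene");u,v=proj(s,state()['tool_pos']).astype(int);print(u,v)
cv2.imwrite("pics/c2.png",np.hstack([cv2.resize(b[v-50:v+50,u-50:u+50],(400,400),interpolation=2),cv2.resize(w,(400,300))[:, :].copy() if 0 else cv2.resize(w,(400,400))]))
print(state())
E
```

```text
347 188
{'time': 4.85, 'joint_pos': array([ 0.3502,  0.0364,  1.7363, -0.    ,  1.3726,  1.674 ]), 'joint_vel': array([-0.0008, -0.0007, -0.0072, -0.0009, -0.0009, -0.0005]), 'joint_efforts': array([  0.0066, -38.4194, -36.7096,   0.0001,   0.0075,  -0.    ]), 'tool_pos': array([0.5314, 0.2731, 0.1876]), 'tool_rot': array([ 0.0004,  0.9924,  0.1232, -0.0018]), 'contact_force': array([ 0.1834, -0.3703, -0.6811]), 'ft_torque': array([ 0.0024,  0.0137, -0.0468]), 'gripper_width': 0.28841172369112367}
```

View pics/c2.png

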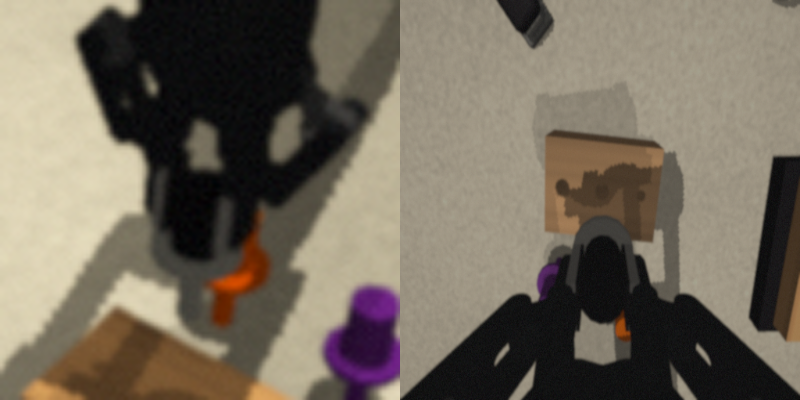

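The pin is held upright in the jaws (scene crop flange at about (205,260), wrist view knob between the pads), and the block's middle hole is empty. Carrying it to the hole.

Emit:
{"fn": "servo_tool", "kwargs": {"deltas": [[[10, 1, -60, 0, 0], [10, 2.5, -121, 0, 0], [10, 4, -182, 0, 0], [10, 5, -240, 0, 0], [10, 6, -290, 0, 0]]]}}

```text
time: 5.48
tool_pos: [0.5377, -0.0184, 0.1886]
tool_rot: [-0.0, 0.992, 0.123, -0.001]
contact_force: [2.0, -0.6, -1.4]
gripper_width: 0.285
```

Emit:
{"fn": "servo_tool", "kwargs": {"deltas": [[[10, 0.5, -15, 0, 0], [10, 0.5, -29, -10, 0], [10, 0.5, -29, -30, 0], [10, 0.5, -29, -45, 0], [10, 0.5, -29, -45, 0]]]}}

```text
time: 6.1
tool_pos: [0.5373, -0.0441, 0.1418]
tool_rot: [-0.001, 0.992, 0.124, -0.002]
contact_force: [-0.7, 0.3, -0.4]
gripper_width: 0.286
```

```bash
python3 - <<'E'
from h import *
print(state()['tool_pos'],state()['contact_force'])
ims=[]
for n,r in(("wrist",70),("scene",40),("top",30)):
    im=grab_frame(n)[:,:,::-1].copy();c=calibration(n);u,v=proj(c,(.5388,-.0454,.05));print(n,u,v);u,v=int(u),int(v)
    p=cv2.copyMakeBorder(im,80,80,80,80,cv2.BORDER_CONSTANT)
    ims.append(cv2.resize(p[v+80-r:v+80+r,u+80-r:u+80+r],(266,266),interpolation=2))
    cv2.imwrite(f"pics/{n}3.png",im)
cv2.imwrite("pics/c3.png",np.clip(1.6*np.hstack(ims).astype(float),0,255).astype(np.uint8))
E
```

```text
[ 0.5373 -0.0441  0.1418] [-0.7353  0.2577 -0.3511]
wrist 259.71777470871984 199.6584064097541
scene 239.63021540657314 166.40084173678957
top 341.23490593008387 226.29875895446477
```

View pics/c3.png

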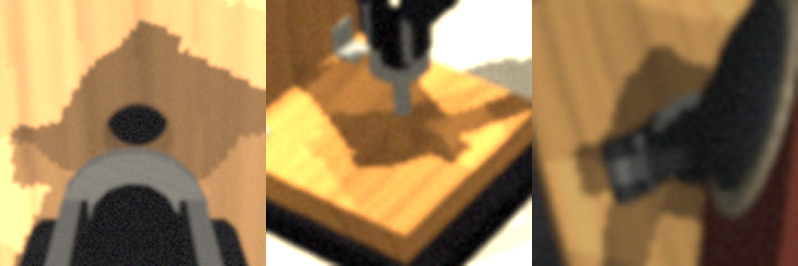

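```bash
python3 - <<'E'
from h import *
b=cv2.imread("pics/scene3.png")
s=calibration("scene")
for p in [(.5388,-.0454,.069),(.5388,-.0454,.05),(.5373,-.0441,.069),(.5373,-.0441,.115)]: print(p,proj(s,p))
w=cv2.imread("pics/wrist3.png")
cv2.imwrite("pics/c3b.png",np.clip(1.5*np.hstack([cv2.resize(b[130:180,215:265],(400,400),interpolation=2),cv2.resize(w[160:220,230:290],(400,400),interpolation=2)]).astype(float),0,255).astype(np.uint8))
E
```

```text
(0.5388, -0.0454, 0.069) [239.2596 160.1527]
(0.5388, -0.0454, 0.05) [239.6302 166.4008]
(0.5373, -0.0441, 0.069) [240.1006 160.1459]
(0.5373, -0.0441, 0.115) [239.1917 144.439 ]
```

View pics/c3b.png

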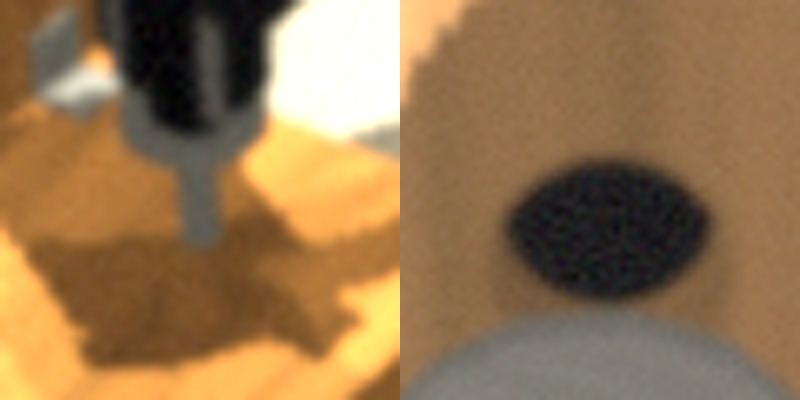

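The tip shows at scene (239.5,160), as predicted. The hole rim in the wrist view centres at about (260.7,199), against a prediction of (259.7,199.7), so alignment is good. Lowering towards the board.

Emit:
{"fn": "servo_tool", "kwargs": {"deltas": [[[10, 1.5, -2, 0, 0], [10, 1.5, -2, -12, 0], [10, 1.5, -2, -24, 0], [10, 1.5, -2, -36, 0], [10, 1.5, -2, -40, 0]]]}}

```text
time: 6.88
tool_pos: [0.5395, -0.0473, 0.103]
tool_rot: [-0.0, 0.992, 0.123, -0.001]
contact_force: [-0.2, -0.1, -0.7]
gripper_width: 0.283
```

Emit:
{"fn": "servo_tool", "kwargs": {"deltas": [[[10, 0, 0, -0.5, 0], [10, 0, 0, -1, 0], [10, 0, 0, -1.5, 0], [10, 0, 0, -2, 0], [10, 0, 0, -2, 0]]]}}

```text
time: 7.5
tool_pos: [0.5405, -0.0475, 0.1029]
tool_rot: [0.0, 0.992, 0.123, 0.0]
contact_force: [-1.0, -0.7, -0.6]
gripper_width: 0.281
```

Emit:
{"fn": "servo_tool", "kwargs": {"deltas": [[[10, 0, 0, -0.7, 0], [10, 0, 0, -1.4, 0], [10, 0, 0, -2, 0], [10, 0, 0, -2, 0]]]}}

```text
time: 8.0
tool_pos: [0.5404, -0.0474, 0.1007]
tool_rot: [-0.0, 0.992, 0.123, -0.0]
contact_force: [-0.9, 0.8, -0.2]
gripper_width: 0.283
```

Emit:
{"fn": "servo_tool", "kwargs": {"deltas": [[[10, 0, 0, -0.7, 0], [10, 0, 0, -1.4, 0], [10, 0, 0, -2, 0], [10, 0, 0, -2, 0]]]}}

```text
time: 8.5
tool_pos: [0.5404, -0.0475, 0.0987]
tool_rot: [-0.0, 0.992, 0.123, -0.0]
contact_force: [0.8, -0.4, -1.4]
gripper_width: 0.284
```

Emit:
{"fn": "servo_tool", "kwargs": {"deltas": [[[10, -1, 1, -0.5, 0], [10, -1.5, 1.5, -1, 0], [10, -1.5, 1.5, -1.5, 0], [10, -1.5, 1.5, -1.5, 0]]]}}

```text
time: 9.0
tool_pos: [0.5391, -0.046, 0.0974]
tool_rot: [0.0, 0.992, 0.123, 0.0]
contact_force: [-0.7, -0.9, -0.5]
gripper_width: 0.284
```

Emit:
{"fn": "servo_tool", "kwargs": {"deltas": [[[10, 0, 0, -0.5, 0], [10, 0, 0, -1, 0], [10, 0, 0, -1.5, 0], [10, 0, 0, -1.5, 0]]]}}

```text
time: 9.5
tool_pos: [0.5395, -0.046, 0.0969]
tool_rot: [0.0, 0.992, 0.123, 0.0]
contact_force: [-1.7, 1.2, 4.8]
gripper_width: 0.287
```

Contact with the board at TCP z of about 0.097, as expected for a tip on the board. Pressing lightly and searching a 5 mm ring, starting with a move outward to +x.

Emit:
{"fn": "servo_tool", "kwargs": {"deltas": [[[10, 0, 0, -0.5, 0], [10, 1.2, 0, -0.5, 0], [10, 2.4, 0, -0.5, 0], [10, 3.5, 0, -0.5, 0], [10, 4.5, 0, -0.5, 0]]]}}

```text
time: 10.12
tool_pos: [0.5435, -0.0466, 0.096]
tool_rot: [0.001, 0.992, 0.123, -0.0]
contact_force: [-4.3, -2.5, 7.4]
gripper_width: 0.286
```

Emit:
{"fn": "servo_tool", "kwargs": {"deltas": [[[10, 0, 1.3, 0, 0], [10, -0.4, 2.6, 0, 0], [10, -1.1, 3.6, 0, 0], [10, -2, 4.4, 0, 0], [10, -3.1, 5, 0, 0]]]}}

```text
time: 10.75
tool_pos: [0.5419, -0.0417, 0.097]
tool_rot: [0.001, 0.992, 0.123, 0.002]
contact_force: [-0.6, 1.7, 9.2]
gripper_width: 0.288
```

Emit:
{"fn": "servo_tool", "kwargs": {"deltas": [[[10, -1.2, 0.3, 0, 0], [10, -2.4, 0.3, 0, 0], [10, -3.6, 0, 0, 0], [10, -4.7, -0.7, 0, 0], [10, -5.6, -1.6, 0, 0]]]}}

```text
time: 11.38
tool_pos: [0.5372, -0.0423, 0.0973]
tool_rot: [-0.0, 0.992, 0.123, 0.003]
contact_force: [2.8, 2.1, 6.2]
gripper_width: 0.287
```

Emit:
{"fn": "servo_tool", "kwargs": {"deltas": [[[10, -0.6, -0.9, 0, 0], [10, -1, -2.1, 0, 0], [10, -1.1, -3.3, 0, 0], [10, -0.9, -4.5, 0, 0], [10, -0.5, -5.6, 0, 0]]]}}

```text
time: 12.0
tool_pos: [0.5359, -0.0469, 0.0971]
tool_rot: [-0.001, 0.992, 0.123, 0.002]
contact_force: [0.2, 6.1, 9.4]
gripper_width: 0.283
```

Emit:
{"fn": "servo_tool", "kwargs": {"deltas": [[[10, 0, -1, 0, 0], [10, 0.6, -1.8, 0, 0], [10, 1.8, -2.4, 0, 0], [10, 3, -2.7, 0, 0], [10, 4.2, -2.6, 0, 0]]]}}

```text
time: 12.62
tool_pos: [0.5383, -0.0493, 0.0968]
tool_rot: [-0.002, 0.992, 0.123, -0.001]
contact_force: [-6.8, 4.9, 13.1]
gripper_width: 0.282
```

Emit:
{"fn": "servo_tool", "kwargs": {"deltas": [[[10, 0, 0, 0, 0], [10, 0, 0, 0, 0]]]}}

```text
time: 12.88
tool_pos: [0.5383, -0.0495, 0.0967]
tool_rot: [-0.002, 0.992, 0.123, -0.001]
contact_force: [-4.7, 4.7, 11.5]
gripper_width: 0.286
```

Emit:
{"fn": "servo_tool", "kwargs": {"deltas": [[[10, 1.2, -0.2, 0, 0], [10, 2.4, 0.1, 0, 0], [10, 3.6, 0.8, 0, 0], [10, 4.8, 1.8, 0, 0], [10, 5.4, 3, 0, 0]]]}}

```text
time: 13.5
tool_pos: [0.543, -0.048, 0.0942]
tool_rot: [0.0, 0.992, 0.123, -0.001]
contact_force: [-2.0, -2.9, -1.1]
gripper_width: 0.282
```

Vertical force has vanished and z is about 2.5 mm below the board contact level, so the tip has dropped in. Easing it down.

Emit:
{"fn": "servo_tool", "kwargs": {"deltas": [[[10, -0.4, -0.6, -0.7, 0], [10, -0.4, -0.6, -1.4, 0], [10, -0.4, -0.6, -2, 0], [10, -0.4, -0.6, -2, 0]]]}}

```text
time: 14.0
tool_pos: [0.5431, -0.0484, 0.0931]
tool_rot: [-0.0, 0.992, 0.123, -0.001]
contact_force: [-3.4, -0.9, 0.1]
gripper_width: 0.283
```

Emit:
{"fn": "servo_tool", "kwargs": {"deltas": [[[10, -0.4, -0.2, -0.7, 0], [10, -0.4, -0.2, -1.4, 0], [10, -0.4, -0.2, -2, 0], [10, -0.4, -0.2, -2, 0]]]}}

```text
time: 14.5
tool_pos: [0.543, -0.0485, 0.0912]
tool_rot: [-0.0, 0.992, 0.123, -0.0]
contact_force: [-3.7, -0.5, -0.0]
gripper_width: 0.284
```

Emit:
{"fn": "servo_tool", "kwargs": {"deltas": [[[10, -0.6, 0, -0.8, 0], [10, -0.6, 0, -1.6, 0], [10, -0.6, 0, -2.4, 0], [10, -0.6, 0, -3, 0], [10, -0.6, 0, -3, 0]]]}}

```text
time: 15.12
tool_pos: [0.5426, -0.0486, 0.0882]
tool_rot: [0.0, 0.992, 0.123, 0.0]
contact_force: [-1.6, 0.4, 0.0]
gripper_width: 0.288
```

Emit:
{"fn": "servo_tool", "kwargs": {"deltas": [[[10, -0.2, 0, -0.8, 0], [10, -0.2, 0, -1.6, 0], [10, -0.2, 0, -2.4, 0], [10, -0.2, 0, -3, 0], [10, -0.2, 0, -3, 0]]]}}

```text
time: 15.75
tool_pos: [0.5424, -0.0485, 0.0852]
tool_rot: [0.0, 0.992, 0.123, 0.0]
contact_force: [-1.7, -0.2, -1.1]
gripper_width: 0.285
```

Nearly home; flange contact is expected at z of about 0.081.

Emit:
{"fn": "servo_tool", "kwargs": {"deltas": [[[10, -0.2, 0, -0.7, 0], [10, -0.2, 0, -1.4, 0], [10, -0.2, 0, -2.1, 0], [10, -0.2, 0, -2.8, 0], [10, -0.2, 0, -2.8, 0]]]}}

```text
time: 16.38
tool_pos: [0.5422, -0.0485, 0.0825]
tool_rot: [-0.0, 0.992, 0.123, 0.0]
contact_force: [-0.2, 0.6, -1.2]
gripper_width: 0.285
```

Emit:
{"fn": "servo_tool", "kwargs": {"deltas": [[[10, 0, 0, -0.5, 0], [10, 0, 0, -1, 0], [10, 0, 0, -1.5, 0], [10, 0, 0, -1.5, 0]]]}}

```text
time: 16.88
tool_pos: [0.5422, -0.0486, 0.0814]
tool_rot: [0.0, 0.992, 0.123, -0.0]
contact_force: [-1.4, 1.0, 3.1]
gripper_width: 0.282
```

Emit:
{"fn": "servo_tool", "kwargs": {"deltas": [[[10, 0, 0, -0.5, 0], [10, 0, 0, -1, 0], [10, 0, 0, -1, 0]]]}}

```text
time: 17.25
tool_pos: [0.5423, -0.0486, 0.0814]
tool_rot: [-0.0, 0.992, 0.123, -0.0]
contact_force: [-4.7, 0.9, 9.3]
gripper_width: 0.285
```

```bash
python3 - <<'E'
from h import *
print(state()['tool_pos'],state()['contact_force'])
b=grab_frame("scene")[:,:,::-1];w=grab_frame("wrist")[:,:,::-1]
cv2.imwrite("pics/c4.png",np.clip(1.5*np.hstack([cv2.resize(b[130:180,215:265],(400,400),interpolation=2),cv2.resize(w[150:270,200:320],(400,400),interpolation=2)]).astype(float),0,255).astype(np.uint8))
E
```

```text
[ 0.5423 -0.0486  0.0814] [-4.706   0.8835  9.3412]
```

View pics/c4.png

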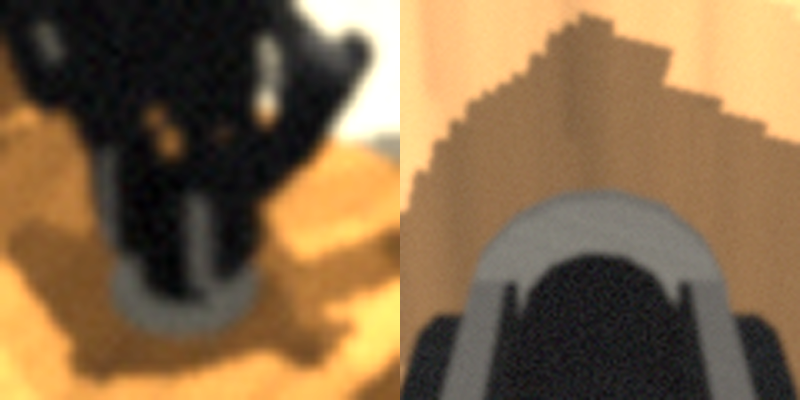

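The flange sits on the foot (z 0.0814, the same as when it sat on the block; the z reading stays put while the force rises). The wrist view shows no gap. Relaxing, opening and withdrawing.

Emit:
{"fn": "servo_tool", "kwargs": {"deltas": [[[10, -0.5, 0, 1, 0], [10, -0.5, 0, 1, 0], [60, -0.5, 0, 1, 0], [60, -0.5, 0, 1, 0], [60, -0.5, 0, 1, 0]]]}}

```text
time: 17.98
tool_pos: [0.5414, -0.0485, 0.0807]
tool_rot: [-0.0, 0.992, 0.123, -0.0]
contact_force: [1.2, 0.2, 0.4]
gripper_width: 0.701
```

Emit:
{"fn": "servo_tool", "kwargs": {"deltas": [[[60, 0, 0, 0, 0], [60, 0, 0, 5, 0], [60, 0, 0, 20, 0], [60, 0, 0, 50, 0], [60, 0, 0, 90, 0]]]}}

```text
time: 18.6
tool_pos: [0.5411, -0.0485, 0.1721]
tool_rot: [-0.0, 0.992, 0.123, -0.001]
contact_force: [1.8, -1.4, 0.6]
gripper_width: 0.699
```

Emit:
{"fn": "servo_tool", "kwargs": {"deltas": [[[60, -20, 50, 30, 0], [60, -40, 100, 60, 0], [60, -60, 150, 80, 0], [60, -60, 150, 80, 0]]]}}

```text
time: 19.1
tool_pos: [0.4817, 0.1041, 0.2551]
tool_rot: [-0.0, 0.992, 0.126, 0.003]
contact_force: [-0.1, -0.7, -0.5]
gripper_width: 0.705
```

```bash
python3 - <<'E'
from h import *
print(state()['tool_pos'],state()['contact_force'],state()['time'])
b=grab_frame("scene")[:,:,::-1];w=grab_frame("top")[:,:,::-1]
cv2.imwrite("pics/scene5.png",b);cv2.imwrite("pics/top5.png",w)
s=calibration("scene");t=calibration("top")
for z in(.055,.091):print(proj(s,(.5422,-.0486,z)),proj(t,(.5422,-.0486,z)))
cv2.imwrite("pics/c5.png",np.clip(1.4*np.hstack([cv2.resize(b[130:180,215:265],(400,400),interpolation=2),cv2.resize(w[195:255,310:370],(400,400),interpolation=2)]).astype(float),0,255).astype(np.uint8))
E
```

```text
[0.4817 0.1041 0.2551] [-0.0784 -0.7302 -0.5313] 19.1
[237.5762 164.7345] [343.1565 224.7902]
[236.8221 152.7121] [347.0796 224.7732]
```

View pics/c5.png

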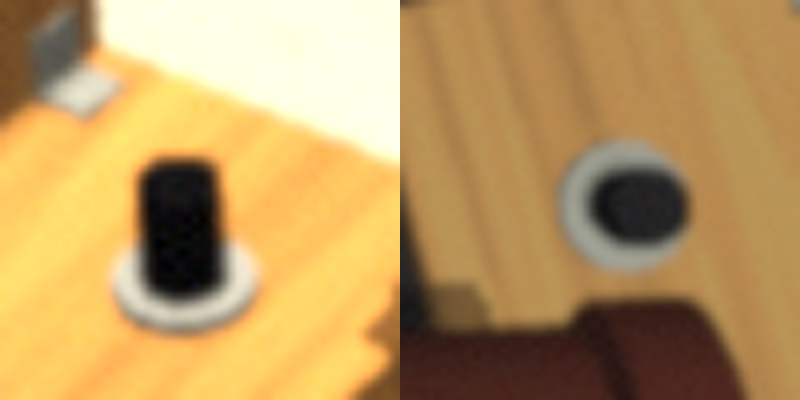

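View pics/scene5.png

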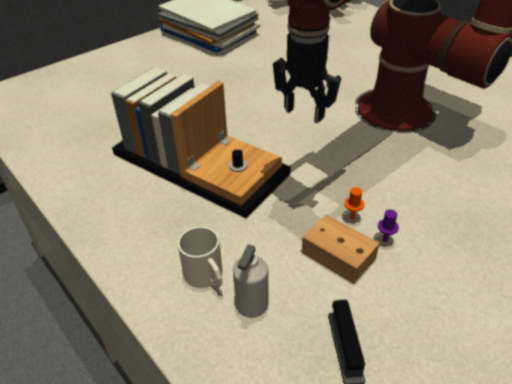

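The pin stands upright with its flange flat on the foot: the flange centre is at scene (237.6,164.5), against (237.6,164.7) predicted for the home position. Mug, bottle and stapler are unmoved, and the arm is clear.

```bash
python3 -c "
from plant import *
print(job_done())"
```

```text
the job is handed in; nothing more can be done
None
```

The pin is in the blind hole with its flange flat on the stop's foot. I let go and handed the job in at about 19 s of the 64 s allowed.

- **What I did:** I drew the steel pin from the block and lowered it through the wide hole. It touched the board at TCP z = 0.097. I felt round a 5 mm ring and it dropped in near the end of the circle, about 4.3 mm off the wide hole's axis, towards +x and −y. I then pushed it home.
- **Forces:** The highest reading I saw while feeling was about 15 N in total. The force is read only at the end of each move, so peaks in between were not seen.
- **Last checks:** Seated, the tool height was 0.0814 m, the same as when the pin was gripped in the block, and it did not change when I pressed to about 10 N. In the final scene picture the flange was within 0.3 px of its predicted home position. The pin was upright, the mug, bottle and stapler looked unmoved, and the arm was clear.
- **Disagreements:** The tool position wandered 1–2 mm from the commands in small moves, so I went by the readings instead. Nothing else failed or disagreed.

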